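# Slide the baking sheet home on the lowest rail pair that clears the tin

## Robot

A 6-joint arm with a two-finger parallel gripper is mounted at the origin on a cart in front of the work surface, level with it; the furniture and walls round the work are solid. World frame = base frame: x ahead of the robot, y to its left, z up, the work surface at z = 0. Lengths are in mm, angles in rad, forces in N, time in s.
With the tool pointing down it reaches from about 350 to 875 mm from the base axis. Payload 4.2 kg.
Tool frame: the origin (TCP) lies at the very end of the fingers, on their centre line; the grasp point (between the pads) lies 19 mm behind it (pinch_z is the distance from the TCP to the grasp point, in mm); z points along the fingers, y is the line along which they close (so a half turn about z gives the same grasp; the last joint's range is limited). The gripper opens to 85 mm and grips with 20 to 120 N. Pads are 22 mm wide; open, the fingers measure 114 mm over their backs; the gripper's body (76 mm by 85 mm) begins 54 mm behind the grasp point. The pads swing forward as they close: fully open they stand 13 mm farther back than shut.
Start: joints at [1.566, 0.385, 0.008, 0, -1.194, -0.259], TCP at [162.937, 603.366, 231.312] pointing down, gripper open.
Joint ranges: [-3.14, 3.14], [-1.21, 2.06], [-1.07, 1.41], [-3.16, 2.05], [-2.99, -0.16], [-3.1, 3.1]. Speed limits (rad/s): [2.79, 2.79, 3.14, 3.14, 3.14, 3.14].

## Interface

Orientations are given as a unit quaternion [x, y, z, w].
In Python, from bench import * gives the robot as it stands.
- The arm moves only by the tool arm_command, never from a script. Its argument "steps" is one flat list of numbers, 4 for each row, row after row: the shift along the tool's x, y, z in m, then the turn about the tool's z in rad. In form: [tx, ty, tz, roll, tx, ty, tz, roll, ...]. A call has 1 to 20 rows; each row shifts and turns the commanded pose from where the row before left it, along the tool's axes as they then stand; what a row does not reach is not made up. A row lasts 1/8 s, in which the tool goes at most 62.5 mm and 10.7 degrees, less where a joint would pass 70% of its speed; a pose out of reach is approached as far as the arm can. A call with a gripper value outside its range is refused whole. "grip" is the finger opening in m, from 0 to 0.0854, set as the call begins (left out, the last holds). The fingers move at their own pace and stop on an object; the grip force is fixed at half the most. Time passes only in rows, so rows that do not move let the fingers close. It gives the time, the measured TCP pose, the force, the opening and the grip force at its end, in the units of the state.
- read_state(): the state, without advancing time (a new reading comes with each control period).
- get_image(name): name is "scene" or "top" or "wrist"; returns the picture (420x560x3 uint8, red, green, blue); there is no depth.
- get_calibration(name): a dict with "camera_matrix" (3x3 intrinsics, pixels), "cam_to_world" (4x4, takes a point from camera to world coordinates). Camera axes: x right, y down, z forward; pixel columns grow to the right and rows downward; lengths in mm; the calibration is good to about 2 mm. A picture is of the moment at which its call begins: read the wrist's pose just before it. get_calibration takes no time and is no camera call; for the wrist camera it gives the pose at the moment of the call.
- job_done(): hands the job in; it is judged then, once.
The state is a dict: "clock": time; "joints": joint angles; "joint_vel": joint speeds; "joint_efforts": joint torques, N m; "position": TCP position; "ee_rot": TCP orientation; "contact_force": force on the tool from outside, world axes, zero at the start; "wrist_torque": the same for the moment, N m; "gripper_width": finger opening in mm; "grasp_force": force on a finger pad.
Only numpy, scipy, OpenCV 4.12 (cv2) and the standard library are available. Lean on these libraries where they do the work, as an engineer would, in place of code of your own. Each camera call takes 0.05 s, during which the arm holds its last target. There are 200 camera calls.

## Task

Put the baking sheet into the cooling rack, nose first, with its grip tab left sticking out at the open end: slide it onto the lowest pair of rails that still lets it pass clear over whatever stands inside the rack. Push it in gently until it has driven the rack's back gate all the way back to where it stops giving, then let go and leave the sheet level there. Push with care (the gate has a rubber buffer; keep under 20 N) and do not shift the tins, the jar or anything else.

Things in the scene. Friction and masses are not known exactly. Their poses are not given: they have to be found in the camera images.
- sheet: Flat aluminium baking sheet lying on the worktop, 240 mm long (x), 160 wide (y), 0.16 to 0.29 kg. Origin: centre of its underside; x points to the nose, the end that enters the rack first, z up. Floor 4 mm thick; side rims reach 14 mm above the underside; nose corners rounded. At the other end (x = -117 mm) stands the grip tab: 6 mm thick along x, 80 wide along y, 51 mm high.
- sheet_grip (a point): Grip point on the sheet's upright tab: its middle, 30 mm above the sheet's underside, 117 mm behind the sheet's origin. The tab is flat up to 43 mm above the underside, with an 8 mm bead on top. Fingers close along the sheet's x; the tips must stay above the 4 mm floor. Held here the sheet is nose heavy and may droop some degrees.
- sheet_nose (a point): Middle of the sheet's nose edge, on its underside, 120 mm ahead of the sheet's origin.
- rack: Cooling rack of steel wire and strip, fixed on the hob glass; 170 mm deep (x = -85 to 85 mm, top bars and stop to 140), 200 wide, 190 high. Origin: centre of its underside, 6 mm above the worktop; x points from the open front to the back, z up. Three rail pairs, ledges with tops 50, 95 and 140 mm above the origin. One of tuna tin, tin and jar stands inside, near the origin.
- rack_mouth (a point): Middle of the rack's open front edge, at its underside: 85 mm before its origin. The ledges start here and run back 170 mm; they are 3 mm thick and reach from y = 66 to 84 mm on both sides. Upright guards, 11 mm high above each ledge, stand at y = 84 mm, leaving the sheet 4 mm play a side, and flare out over 20 mm in front of the ledges. A cross bar closes the front only at the top (186 mm).
- back_gate (a joint): How far the rack's upright back gate is pushed back (m): 0 foremost, 0.012 fully back; starts at 0 to 0.004. It slides under 5 N friction and stays put. A plate 80 mm wide, 39 to 167 mm above the rack's underside: the nose meets it on any rail pair. Its place is set by hand and not measured: fully back, its face is 59 to 85 mm behind the rack's origin. Its buffer gives 1 mm per 5 N.
- tuna_tin: Low round tin, 87 mm across, 40 mm high. Origin: centre of its underside. In the rack or on the hob behind it; low enough to pass under every rail pair.
- tin: Round food tin, 75 mm across, 58 mm high. Origin: centre of its underside. In the rack or on the hob behind it; blocks the lowest rail pair.
- jam_jar: Jam jar with a yellow lid, 71 mm across, 110 mm high. Origin: centre of its underside. In the rack or on the hob behind it; blocks the lowest and the middle rail pair.
- pepper_mill: Bystander: dark wooden pepper mill, 58 mm across, 170 mm high, at the back of the worktop. Origin: centre of its underside.
- salt_shaker: Bystander: salt shaker, 44 mm across, 90 mm high. Origin: centre of its underside.
- tea_box: Bystander: carton, 71 x 126 x 76 mm. Origin: centre of its underside.
- butter: Bystander: wrapped block, 73 x 102 x 37 mm, left of the sheet. Origin: centre of its underside.
- mug: Bystander: patterned mug, 83 mm across, 94 mm high, at the back of the worktop, left of the hob. Origin: centre of its underside.
Not all that is in view belongs to the job. Leave any red look-alike of the tin alone.

How it is judged:
By the outcome, as a careful person would: the job done as asked, in the order asked, and still so for the second after the job is handed in, with the robot touching nothing.
It also fails if it takes over 54 s, if anything falls off the work surface, if the arm or the gripper's body presses on something with over 40 N, if the wrist force passes 120 N, or if a joint passes its speed limit or range.

## Working session

There is one attempt and no reset: what is moved stays moved. The work goes in short steps, Python scripts to look and compute and a tool call to move; the robot and the scene stay as the last step left them, time stands still between calls to the robot, and variables do not carry over. Pictures are saved under pics/ and viewed, at most 10 in all, crops included, and the job is handed in when it is done.

Besides the shell and the picture viewer there is one more tool, called after "Request:" as name(argument=value, ...), one argument or row to a line, values as JSON. arm_command: Moves the arm, as the interface text tells. Its arguments: {"type":"object","properties":{"steps":{"type":"array","items":{"type":"number"}},"grip":{"type":"number"}},"required":["steps"]}

```bash
mkdir -p pics
python3 - <<'E'
from bench import *
import cv2,numpy as np
s=read_state();print(s)
for n in("scene","top"):
    im=get_image(n);c=get_calibration(n);print(n,c)
    cv2.imwrite(f"pics/{n}0.png",cv2.resize(im[:,:,::-1],(800,600),interpolation=cv2.INTER_CUBIC))
    np.save(f"pics/{n}0.npy",im)
E
```

```text
{'clock': 0.0, 'joints': array([ 1.56557772e+00,  3.85539329e-01,  6.60364677e-03, -4.86924569e-04,
       -1.19404127e+00, -2.58552298e-01]), 'joint_vel': array([ 0.00048261,  0.00085354, -0.00068179, -0.0010858 , -0.00200738,
       -0.00013866]), 'joint_efforts': array([-4.81092920e-04, -3.92287624e+01,  1.88404083e+01,  4.18632209e+00,
       -4.59770745e-03,  4.38900244e-06]), 'position': array([162.81313576, 602.79333908, 230.22512495]), 'ee_rot': array([ 9.91303282e-01, -1.31592411e-01, -8.67386060e-05,  1.11016338e-03]), 'contact_force': array([ 0.49681354,  0.47202878, -0.48835737]), 'wrist_torque': array([ 0.07757612, -0.00999682,  0.00184492]), 'grasp_force': 0.0, 'gripper_width': 85.58414989435882}
scene {'camera_matrix': array([[433.19116026,   0.        , 275.58338073],
       [  0.        , 433.19116026, 211.60714965],
       [  0.        ,   0.        ,   1.        ]]), 'cam_to_world': array([[-8.86656289e-01, -3.37659737e-01,  3.15953364e-01,
         1.13599835e+02],
       [-4.62239943e-01,  6.27622285e-01, -6.26437948e-01,
         8.83512599e+02],
       [ 1.32235000e-02, -7.01481411e-01, -7.12565063e-01,
         1.13822692e+03],
       [ 0.00000000e+00,  0.00000000e+00,  0.00000000e+00,
         1.00000000e+00]])}
top {'camera_matrix': array([[474.10718478,   0.        , 286.22997336],
       [  0.        , 474.10718478, 200.49388623],
       [  0.        ,   0.        ,   1.        ]]), 'cam_to_world': array([[-2.38098501e-01, -8.26196639e-01,  5.10595944e-01,
        -2.63770383e+02],
       [-9.71232218e-01,  2.00302011e-01, -1.28790853e-01,
         2.09097102e+02],
       [ 4.13317552e-03, -5.26572140e-01, -8.50120402e-01,
         1.49819221e+03],
       [ 0.00000000e+00,  0.00000000e+00,  0.00000000e+00,
         1.00000000e+00]])}
```

View pics/scene0.png

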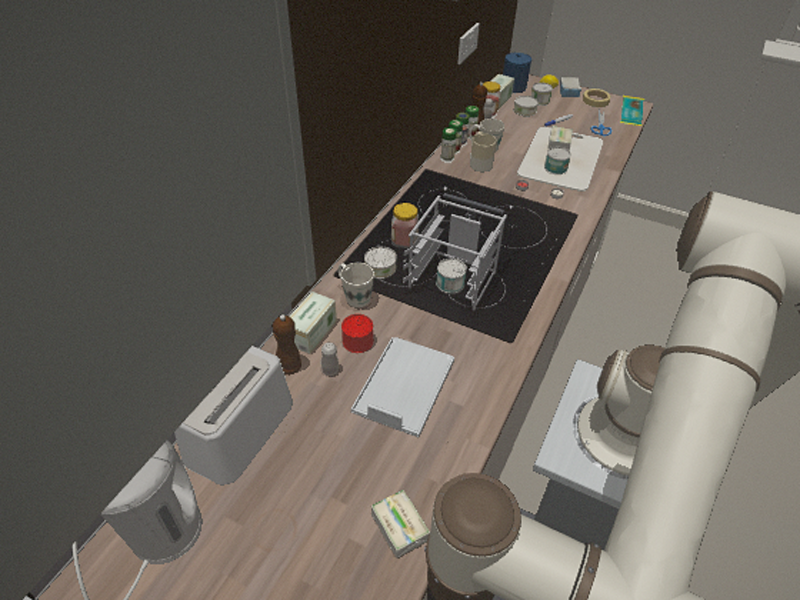

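View pics/top0.png

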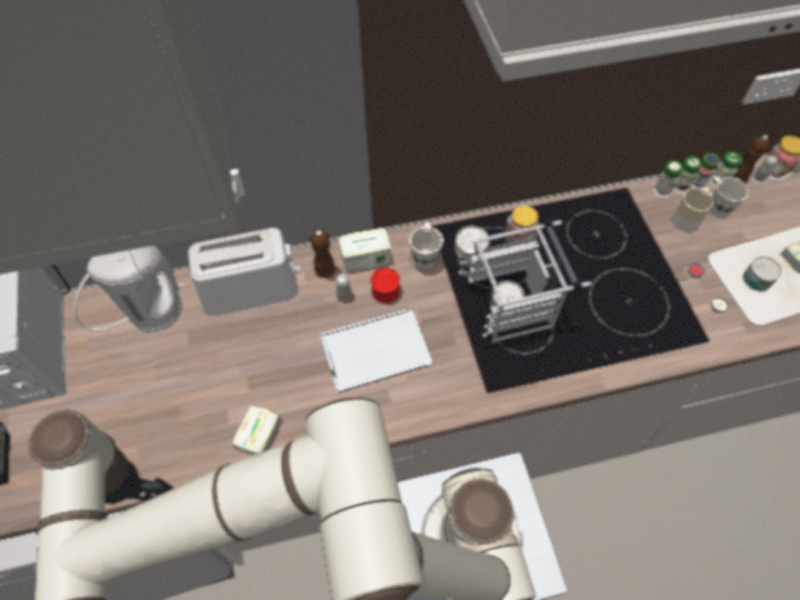

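The scene view shows the sheet at about (403,385), its tab at (385,415), and the rack at (460,250). A white-topped tin stands inside the rack at (452,275) and another low one outside it at (380,262). The jar is at (405,225), outside the rack. The red look-alike is at (357,333). Next I'll enlarge the rack and the sheet.

Run:
```python
import cv2,numpy as np
a=np.load("pics/scene0.npy")[:,:,::-1]
b=np.load("pics/top0.npy")[:,:,::-1]
def crop(im,x,y,w,h,k,n):
    c=cv2.resize(im[y:y+h,x:x+w],None,fx=k,fy=k,interpolation=cv2.INTER_CUBIC)
    for i in range(0,w,10):
        cv2.line(c,(i*k,0),(i*k,6 if i%50 else 14),(0,255,255),1)
    for i in range(0,h,10): cv2.line(c,(0,i*k),(6 if i%50 else 14,i*k),(0,255,255),1)
    cv2.imwrite(n,c)
crop(a,240,130,130,96,6,"pics/s_rack.png")
crop(a,235,225,100,90,6,"pics/s_sheet.png")
crop(b,310,140,100,110,5,"pics/t_rack.png")
crop(b,215,205,100,75,7,"pics/t_sheet.png")
```

```text
(no output)
```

View pics/s_rack.png

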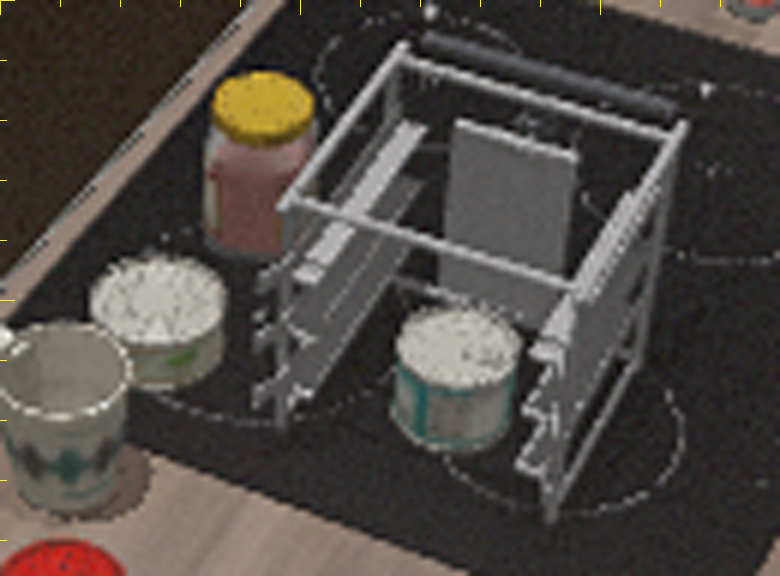

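View pics/s_sheet.png

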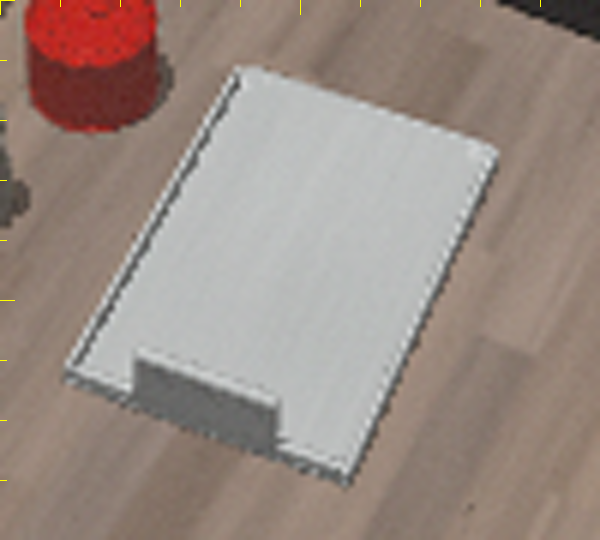

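The tin inside the rack, at crop (458,380), has teal stripes and a tall body, about 65 px against 122 px wide. The one outside, at (158,320), is wider and lower, so it is the tuna tin. The inside one should therefore be the 58 mm tin, which calls for the middle rails. I'll triangulate to confirm its height.

View pics/t_rack.png

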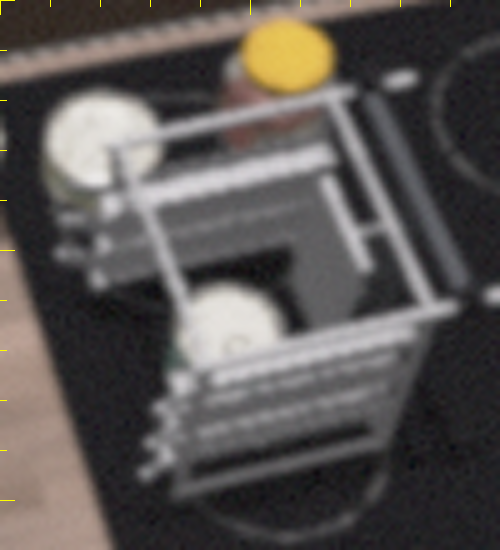

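View pics/t_sheet.png

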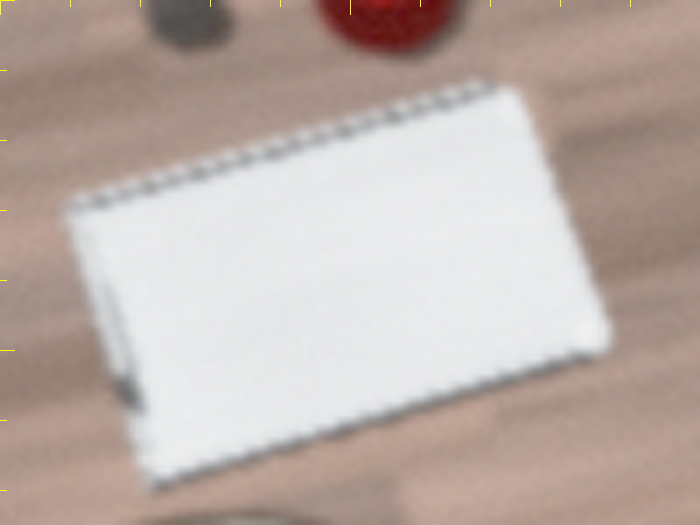

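```bash
cat > h.py <<'E'
from bench import *
import numpy as np
def ray(n,px,z,c=None):
    c=c or get_calibration(n);K=c["camera_matrix"];T=c["cam_to_world"]
    d=T[:3,:3]@np.linalg.solve(K,[px[0],px[1],1.]);o=T[:3,3]
    return o+d*(z-o[2])/d[2]
def proj(c,P):
    P=np.atleast_2d(P);T=c["cam_to_world"];q=(P-T[:3,3])@T[:3,:3]@c["camera_matrix"].T
    return q[:,:2]/q[:,2:]
E
python3 - <<'E'
from h import *
def S(x,y,ox=240,oy=130): return (x/6+ox-.4,y/6+oy-.4)
for n,p,z in [("footL",S(283,425),6),("footR",S(550,515),6),("topL",S(288,201),194),("topR",S(574,290),194),("bkL",S(402,50),194),("bkR",S(684,127),194),("bkRfoot",S(640,360),6),("stopL",S(428,40),194),("stopR",S(675,107),194),
 ("tin l/r/f",S(458,345),64),("tin58/tuna40",S(458,345),46),("tinbase near",S(458,450),6)]: print(n,ray("scene",p,z).round(0))
for n,p,z in [("noseL",(240,68),14),("noseR",(497,150),14),("tailL",(66,376),2),("tailR",(348,484),2),("tabTL",(136,352),51),("tabTR",(279,401),51)]: print(n,ray("scene",S(*p,235,225),z).round(1))
E
```

```text
footL [ 606. -184.    6.]
footR [ 428. -191.    6.]
topL [ 604. -174.  194.]
topR [ 430. -180.  194.]
bkL [ 608. -338.  194.]
bkR [ 428. -348.  194.]
bkRfoot [ 430. -348.    6.]
stopL [ 598. -355.  194.]
stopR [ 440. -364.  194.]
tin l/r/f [ 517. -244.   64.]
tin58/tuna40 [ 524. -263.   46.]
tinbase near [ 500. -216.    6.]
noseL [560.6   1.2  14. ]
noseR [405.5 -12.7  14. ]
tailL [546.3 224.6   2. ]
tailR [387.4 214.    2. ]
tabTL [503.8 223.9  51. ]
tabTR [426.8 216.1  51. ]
```

Both views agree: the tin stands in the rack at about (515,-250), the tuna tin and the jar are beside the rack, and the sheet's tab faces +y. I'll fit the poses jointly in both cameras.

Run:
```python
from h import *
from scipy.optimize import least_squares as LS
cs,ct=get_calibration("scene"),get_calibration("top")
S=lambda x,y,ox=240,oy=130:(x/6+ox-.4,y/6+oy-.4)
T=lambda x,y:(x/5+310-.4,y/5+140-.4)
U=lambda x,y:(x/7+215-.4,y/7+205-.4)
def W(p,L):
    c,s=np.cos(p[2]),np.sin(p[2]);L=np.array(L,float)
    return np.c_[p[0]+c*L[:,0]-s*L[:,1],p[1]+s*L[:,0]+c*L[:,1],L[:,2]]
# rack: y left(+y local): heading -90deg => local +y = world +x = scene left
def res(p):
    x0,x1,h=-83,p[4],p[3];f=lambda i,sg,z:[(x0,x1)[i],sg*h,z]
    A=[f(0,1,6),f(0,-1,6),f(0,1,193),f(0,-1,193),f(1,1,193),f(1,-1,193)]
    a=[S(283,425),S(550,515),S(288,201),S(574,290),S(402,50),S(684,127)]
    B=[f(0,1,193),f(0,-1,193),f(1,1,193),f(1,-1,193),f(0,-1,6)]
    b=[T(117,150),T(195,367),T(335,95),T(430,303),T(180,490)]
    return np.r_[proj(cs,W(p,A))-a,proj(ct,W(p,B))-b].ravel()
r=LS(res,[515,-265,-1.53,90,83],loss="soft_l1");print("rack",r.x.round(3),np.degrees(r.x[2])+90);print(r.fun.reshape(-1,2).round(1).tolist())
def res2(p):
    A=[[117,77,14],[117,-77,14],[-120,80,1],[-120,-80,1],[-120,40,51],[-120,-40,51]]
    a=[S(240,70,235,225),S(495,152,235,225),S(66,376,235,225),S(348,484,235,225),S(136,353,235,225),S(279,401,235,225)]
    B=[[118,78,10],[118,-78,10],[-120,80,3],[-120,-80,3]]
    b=[U(517,92),U(608,345),U(70,208),U(153,488)]
    return np.r_[proj(cs,W(p,A))-a,proj(ct,W(p,B))-b].ravel()
q=LS(res2,[480,100,-1.5],loss="soft_l1");print("sheet",q.x.round(3),np.degrees(q.x[2])+90);print(q.fun.reshape(-1,2).round(1).tolist())
print("grip",W(q.x,[[-117,0,30]]))
s=read_state();from scipy.spatial.transform import Rotation as R
print(R.from_quat(s["ee_rot"]).as_matrix().round(3),get_calibration("wrist"))
```

```text
rack [ 519.469 -260.94    -1.534   87.087   74.504] 2.0910514264007958
[[-0.5, 1.7], [-1.4, 1.5], [0.3, 0.1], [0.4, 0.0], [-1.1, 0.9], [-2.9, 1.1], [0.9, -0.5], [3.0, -1.1], [0.8, 0.3], [1.7, 0.3], [-0.5, 1.1]]
sheet [475.51  103.048  -1.494] 4.393782637288837
[[1.0, -2.1], [0.6, -2.0], [-0.6, 1.2], [-0.1, 0.9], [-1.0, -0.0], [-0.4, 0.9], [0.2, -1.3], [1.4, -0.2], [0.1, 0.6], [-0.0, 0.6]]
grip [[466.5461824  219.70428986  30.        ]]
[[ 0.965 -0.261 -0.   ]
 [-0.261 -0.965 -0.002]
 [ 0.     0.002 -1.   ]] {'camera_matrix': array([[293.36723752,   0.        , 279.04176598],
       [  0.        , 293.36723752, 213.46174518],
       [  0.        ,   0.        ,   1.        ]]), 'cam_to_world': array([[-2.62119967e-01, -9.31385622e-01, -2.52614225e-01,
         2.27321159e+02],
       [-9.65034211e-01,  2.53372368e-01,  6.71670616e-02,
         5.85939648e+02],
       [ 1.44702889e-03,  2.61387197e-01, -9.65232946e-01,
         3.73824519e+02],
       [ 0.00000000e+00,  0.00000000e+00,  0.00000000e+00,
         1.00000000e+00]])}
```

Request:
arm_command(
  steps=[0,0,0,-0.17,0,0,0,-0.17,0.0195,0.029,0.004,0,0.0195,0.029,0.004,0,0.0195,0.029,0.004,0,0.0195,0.029,0.004,0,0.0195,0.029,0.004,0,0.0195,0.029,0.004,0,0.0195,0.029,0.004,0,0.0195,0.029,0.004,0,0.0195,0.029,0.004,0,0.0195,0.029,0.004,0,0.0195,0.029,0.004,0,0.0195,0.029,0.004,0,0.0195,0.029,0.004,0,0.0195,0.029,0.004,0,0,0,0,0,0,0,0,0],
  grip=0.0854,
)

```text
clock: 2.35
position: [465.8, 219.3, 175.1]
ee_rot: [0.999, 0.038, -0.0, 0.0]
contact_force: [-0.5, -0.7, 0.8]
gripper_width: 85.1
grasp_force: 0.0
```

Run:
```python
from h import *
import cv2
c=get_calibration("wrist");im=get_image("wrist");np.savez("pics/w1.npz",im=im,**c)
s=read_state();print(s["clock"],s["position"],s["contact_force"])
from scipy.spatial.transform import Rotation as R
M=R.from_quat(s["ee_rot"]).as_matrix();print(M.round(4));print(c["cam_to_world"][:3,3])
im=cv2.resize(im[:,:,::-1],(784,588),interpolation=cv2.INTER_CUBIC);cv2.imwrite("pics/w1.png",im)
```

```text
2.4 [465.71258484 219.70585713 175.28272802] [ 0.60631368 -0.13992199 -0.00796502]
[[ 9.971e-01  7.660e-02 -2.000e-04]
 [ 7.660e-02 -9.971e-01  1.000e-04]
 [-1.000e-04 -1.000e-04 -1.000e+00]]
[532.43440763 224.39432659 318.55930161]
```

View pics/w1.png

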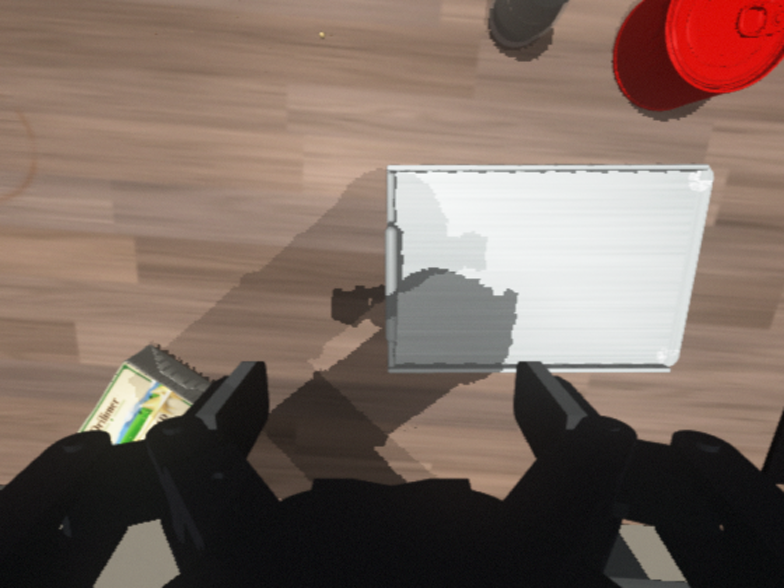

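The wrist view shows the tail edge at column 388 (rows 167 to 372), the tab bead at columns 386–399 from row 225, and the nose corners at about (713,167) and (672,370).

Run:
```python
from h import *
d=np.load("pics/w1.npz");c={k:d[k] for k in("camera_matrix","cam_to_world")}
f=lambda x,y,z:ray("",((x+.5)/1.4-.5,(y+.5)/1.4-.5),z,c).round(1)
print("rim top L",f(388,166,14),f(708,166,14),"rim R",f(390,368,14),f(668,368,14),"rimR out low",f(390,372,2),f(668,371,2))
print("tail edge",f(388,172,4),f(388,366,4)," noseL",f(714,172,4),"noseR",f(672,366,4))
print("tab top",f(387,225,51),f(387,335,51),f(400,228,51))
```

```text
rim top L [547.  227.6  14. ] [563.8   2.3  14. ] rim R [392.6 214.8  14. ] [409.4  -8.3  14. ] rimR out low [383.5 214.1   2. ] [401.8 -18.2   2. ]
tail edge [543.3 227.4   4. ] [389.7 216.2   4. ]  noseL [561.1 -10.5   4. ] noseR [407.3 -18.8   4. ]
tab top [509.1 225.2  51. ] [434.2 219.8  51. ] [507.8 216.7  51. ]
```

Request:
arm_command(
  steps=[0.002,0.001,0.025,0,0,0,0.025,0,0,0,0.025,0,0,0,0.025,0,0,0,0.025,0,0,0,0.02,0,0,0,0.01,0,0,0,0.008,0,0,0,0,0],
)

```text
clock: 3.52
position: [468.0, 218.7, 12.3]
ee_rot: [0.999, 0.038, -0.0, 0.0]
contact_force: [-1.0, -0.5, -0.1]
gripper_width: 85.5
grasp_force: 0.0
```

Request:
arm_command(
  steps=[0,0,0,0,0,0,0,0,0,0,0,0,0,0,0,0,0,0,0,0,0,0,0,0,0,0,0,0,0,0,0,0],
  grip=0,
)

```text
clock: 4.53
position: [468.4, 218.7, 12.6]
ee_rot: [0.999, 0.038, 0.0, -0.0]
contact_force: [0.2, -0.0, 3.8]
gripper_width: 4.9
grasp_force: 59.1
```

Request:
arm_command(
  steps=[0,0,-0.005,0,0,0,-0.015,0,0,0,-0.02,0,0,0,-0.025,0,0,0,-0.025,0,0,0,-0.025,0,0,0,-0.015,0,0,0,-0.01,0,0,0,0,0.02,0,0,0,0.02,0.005,0.015,0,0,0.006,0.02,0,0,0.007,0.025,0,0,0.007,0.025,0,0,0.005,0.018,0,0,0.003,0.011,0,0,0,0,0,0,0,0,0,0,0,0,0,0],
)

```text
clock: 6.9
position: [505.1, 106.3, 152.3]
ee_rot: [1.0, 0.019, 0.0, -0.0]
contact_force: [-0.3, 0.7, -2.5]
gripper_width: 5.2
grasp_force: 58.7
```

Run:
```python
from h import *
import cv2
c=get_calibration("wrist");im=get_image("wrist");np.savez("pics/w2.npz",im=im,**c)
s=read_state();print(s["clock"],s["position"],s["contact_force"],s["wrist_torque"],s["gripper_width"])
a=get_image("scene");np.save("pics/scene2.npy",a)
w=cv2.resize(im[:,:,::-1][60:290,240:560],(800,575),interpolation=cv2.INTER_CUBIC);cv2.imwrite("pics/w2.png",w)
```

```text
6.95 [505.14656264 106.31850805 152.35905427] [-0.26777286 -0.25524387 -2.05474491] [ 0.25057195  0.01213395 -0.01528828] 4.911065122010391
```

View pics/w2.png

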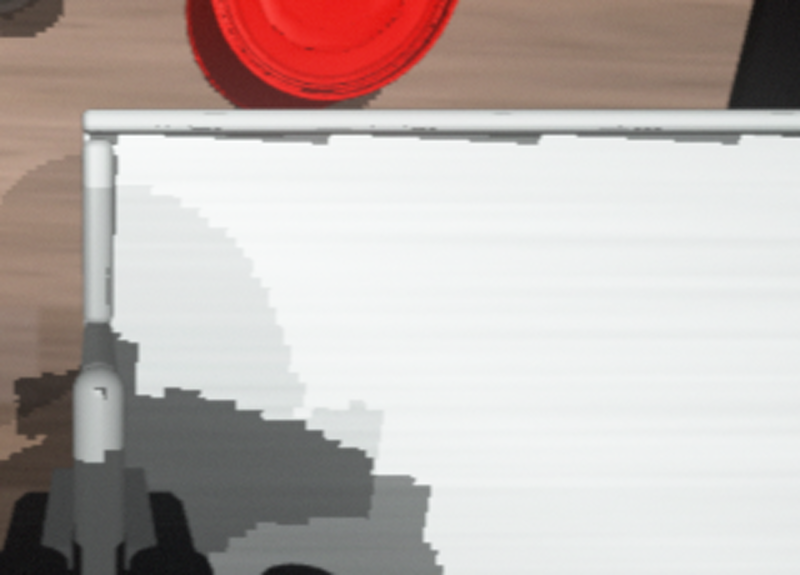

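The rim is parallel to the tool, so the grasp holds and the yaw is right. The nose is out of this view, so I'll use the scene camera for the droop and the rack front.

Run:
```python
from h import *
import cv2
a=np.load("pics/scene2.npy")[:,:,::-1]
k=6;x,y=235,148
c=cv2.resize(a[y:y+100,x:x+133],None,fx=k,fy=k,interpolation=cv2.INTER_CUBIC)
cv2.imwrite("pics/s2.png",c)
```

```text
(no output)
```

View pics/s2.png

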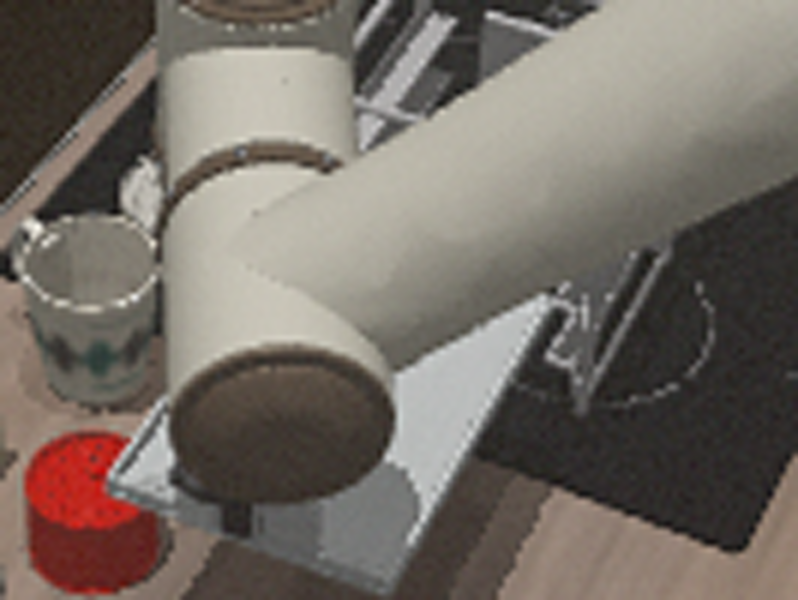

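Run:
```python
from h import *
cs=get_calibration("scene")
p=read_state()["position"]
th=np.radians(2.1);h=np.array([np.sin(th),-np.cos(th),0]);l=np.array([np.cos(th),np.sin(th),0]);up=np.array([0,0,1.])
g=p+[0,0,0]; g[2]+=-12.4+30   # grip point
for dr in (0,2,4,6):
    a=np.radians(dr);hx=h*np.cos(a)-up*np.sin(a);ux=h*np.sin(a)+up*np.cos(a)
    f=lambda x,y,z:g+hx*(x+117)+l*y+ux*(z-30)
    P=proj(cs,[f(117,-78,12),f(-120,-80,0),f(-120,80,0),f(-120,80,14)])
    print(dr,((P+.4-[235,148])*6).round(0).tolist(),f(120,0,0).round(1))
print("read nose(548,297) tailR(388,592) tailL(112,497)")
# wrist: rim line
d=np.load("pics/w2.npz");c={k:d[k] for k in("camera_matrix","cam_to_world")}
F=lambda x,y,z:ray("",(x/2.5+240-.3,y/2.5+60-.3),z,c).round(1)
print("tail corner rim top",F(85,110,153),"far",F(798,111,153),F(798,111,145),"bead centre near",F(98,380,190))
```

```text
0 [[553.0, 288.0], [386.0, 599.0], [102.0, 494.0], [101.0, 476.0]] [ 513.8 -130.6  140. ]
2 [[551.0, 299.0], [385.0, 600.0], [101.0, 496.0], [100.0, 477.0]] [ 513.8 -129.4  131.7]
4 [[549.0, 311.0], [384.0, 602.0], [100.0, 497.0], [100.0, 477.0]] [ 513.7 -127.9  123.5]
6 [[547.0, 323.0], [384.0, 603.0], [99.0, 498.0], [99.0, 478.0]] [ 513.7 -126.2  115.3]
read nose(548,297) tailR(388,592) tailL(112,497)
tail corner rim top [585.1 111.8 153. ] far [589.6 -18.7 153. ] [590.6 -25.9 145. ] bead centre near [543.9 107.9 190. ]
```

Run:
```python
from h import *
from scipy.optimize import least_squares as LS
cs,ct=get_calibration("scene"),get_calibration("top")
S=lambda x,y:(x/6+240-.4,y/6+130-.4)
T=lambda x,y:(x/5+310-.4,y/5+140-.4)
def W(p,L):
    c,s=np.cos(p[2]),np.sin(p[2]);L=np.array(L,float)
    return np.c_[p[0]+c*L[:,0]-s*L[:,1],p[1]+s*L[:,0]+c*L[:,1],L[:,2]]
f=lambda i,sg,z:(i,sg,z)
obs=[(0,0,1,6,S(283,425)),(0,0,-1,6,S(550,515)),(0,0,1,193,S(288,201)),(0,0,-1,193,S(574,290)),(0,1,1,193,S(402,50)),(0,1,-1,193,S(684,127)),(0,1,-1,8,S(640,360)),
(1,0,1,193,T(117,150)),(1,1,1,193,T(337,95)),(1,1,-1,193,T(430,303)),(1,0,-1,8,T(180,490)),(1,1,-1,8,T(383,440))]
def fit(O):
    def res(p):
        r=[]
        for cam,i,sg,z,m in O:
            P=W(p,[[(-82,p[4])[i],sg*p[3],z]]);r.append(proj((cs,ct)[cam],P)[0]-m)
        return np.array(r).ravel()
    return LS(res,[515,-265,-1.53,90,83],loss="soft_l1")
for nm,O in(("all",obs),("scene",obs[:7]),("top",obs[7:])):
    r=fit(O);p=r.x;m=W(p,[[-85,0,0]])[0]
    print(nm,p.round(1),"yaw",round(np.degrees(p[2])+90,2),"mouth",m[:2].round(1),"rms",r.fun.std().round(2))
```

```text
all [ 519.6 -261.6   -1.5   87.1   74.5] yaw 2.06 mouth [ 516.5 -176.7] rms 1.08
scene [ 518.  -264.6   -1.6   89.5   80. ] yaw 1.05 mouth [ 516.4 -179.6] rms 0.68
top [ 520.6 -259.3   -1.5   86.1   73.5] yaw 2.42 mouth [ 517.  -174.3] rms 0.48
```

Request:
arm_command(
  steps=[0.001,0,0.006,0,0,0,0.006,0,0,0,0.006,0,0,0.008,0,0,0,0.01,0,0,0,0.01,0,0,0,0.01,0,0,0,0.01,0,0,0,0.01,0,0,0,0.01,0,0,0,0.007,0,0,0,0,0,0],
)

```text
clock: 8.5
position: [508.9, 30.4, 134.3]
ee_rot: [1.0, 0.018, -0.0, 0.0]
contact_force: [0.4, -0.1, -2.8]
gripper_width: 5.0
grasp_force: 58.6
```

Run:
```python
from h import *
s=read_state();print(s["clock"],s["position"],s["contact_force"],s["wrist_torque"])
```

```text
8.5 [508.92050119  30.3522153  134.26620387] [ 0.37857792 -0.12504589 -2.76982437] [0.21758262 0.01943092 0.04382289]
```

Request:
arm_command(
  steps=[0,0,0.002,0,0,0,0.002,0,0,0,0.002,0,0,0,0,0,0,0,0,0],
)

```text
clock: 9.12
position: [509.0, 30.9, 128.3]
ee_rot: [1.0, 0.018, 0.0, 0.0]
contact_force: [-0.5, -0.3, -2.5]
gripper_width: 5.4
grasp_force: 58.6
```

```bash
cat > st.py <<'E'
from h import *
for i in range(2):
    s=read_state();print(round(s["clock"],2),s["position"].round(1),s["contact_force"].round(1),s["wrist_torque"].round(3))
E
python3 st.py
```

```text
9.12 [509.   30.9 128.3] [-0.5 -0.3 -2.5] [ 0.258 -0.012  0.001]
9.12 [509.   30.9 128.3] [-0.5 -0.3 -2.5] [ 0.258 -0.012  0.001]
```

Request:
arm_command(
  steps=[0,0,0.002,0,0,0,0.001,0,0,0,0,0,0,0,0,0],
)

```text
clock: 9.62
position: [509.0, 30.8, 125.3]
ee_rot: [1.0, 0.018, 0.0, 0.0]
contact_force: [0.7, 0.3, -2.3]
gripper_width: 5.0
grasp_force: 58.7
```

```bash
python3 st.py
```

```text
9.62 [509.   30.8 125.3] [ 0.7  0.3 -2.3] [ 0.224 -0.059 -0.036]
9.62 [509.   30.8 125.3] [ 0.7  0.3 -2.3] [ 0.224 -0.059 -0.036]
```

Request:
arm_command(
  steps=[0,0,0.002,0,0,0,0.001,0,0,0,0,0,0,0,0,0],
)

```text
clock: 10.12
position: [509.0, 30.8, 122.3]
ee_rot: [1.0, 0.018, 0.0, 0.0]
contact_force: [-0.4, 0.3, -1.9]
gripper_width: 5.1
grasp_force: 58.7
```

```bash
python3 st.py
```

```text
10.12 [509.   30.8 122.3] [-0.4  0.3 -1.9] [ 0.227 -0.053 -0.013]
10.12 [509.   30.8 122.3] [-0.4  0.3 -1.9] [ 0.227 -0.053 -0.013]
```

Request:
arm_command(
  steps=[0,0,0.002,0,0,0,0.001,0,0,0,0,0,0,0,0,0],
)

```text
clock: 10.62
position: [509.0, 30.8, 119.3]
ee_rot: [1.0, 0.018, 0.0, -0.0]
contact_force: [0.2, 0.7, -2.3]
gripper_width: 5.5
grasp_force: 58.7
```

```bash
python3 st.py
```

```text
10.62 [509.   30.8 119.3] [ 0.2  0.7 -2.3] [ 0.23  -0.014  0.004]
10.62 [509.   30.8 119.3] [ 0.2  0.7 -2.3] [ 0.23  -0.014  0.004]
```

Request:
arm_command(
  steps=[0,0,0.001,0,0,0,0.001,0,0,0,0,0,0,0,0,0],
)

```text
clock: 11.12
position: [509.0, 30.8, 117.3]
ee_rot: [1.0, 0.018, 0.0, 0.0]
contact_force: [-0.4, 0.6, -2.1]
gripper_width: 5.3
grasp_force: 58.7
```

```bash
python3 st.py
```

```text
11.12 [509.   30.8 117.3] [-0.4  0.6 -2.1] [ 0.215  0.032 -0.016]
11.12 [509.   30.8 117.3] [-0.4  0.6 -2.1] [ 0.215  0.032 -0.016]
```

Request:
arm_command(
  steps=[0,0,0.001,0,0,0,0.001,0,0,0,0,0,0,0,0,0],
)

```text
clock: 11.62
position: [509.0, 30.8, 115.3]
ee_rot: [1.0, 0.018, -0.0, 0.0]
contact_force: [0.4, 0.6, -1.5]
gripper_width: 5.5
grasp_force: 58.7
```

```bash
python3 st.py
```

```text
11.62 [509.   30.8 115.3] [ 0.4  0.6 -1.5] [ 0.21  -0.044 -0.068]
11.62 [509.   30.8 115.3] [ 0.4  0.6 -1.5] [ 0.21  -0.044 -0.068]
```

Run:
```python
from h import *
import cv2
c=get_calibration("wrist");w=get_image("wrist");np.savez("pics/w3.npz",im=w,**c)
a=get_image("scene");np.save("pics/scene3.npy",a);t=get_image("top");np.save("pics/top3.npy",t)
R=lambda im,x,y,ww,hh,W,H:cv2.resize(im[y:y+hh,x:x+ww,::-1],(W,H),interpolation=cv2.INTER_CUBIC)
A=R(a,285,165,80,60,400,300);B=R(t,325,150,80,60,400,300);C=R(w,270,0,290,218,400,300);D=R(a,240,140,133,100,400,300)
cv2.imwrite("pics/m3.png",np.vstack([np.hstack([A,B]),np.hstack([C,D])]))
```

```text
(no output)
```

View pics/m3.png

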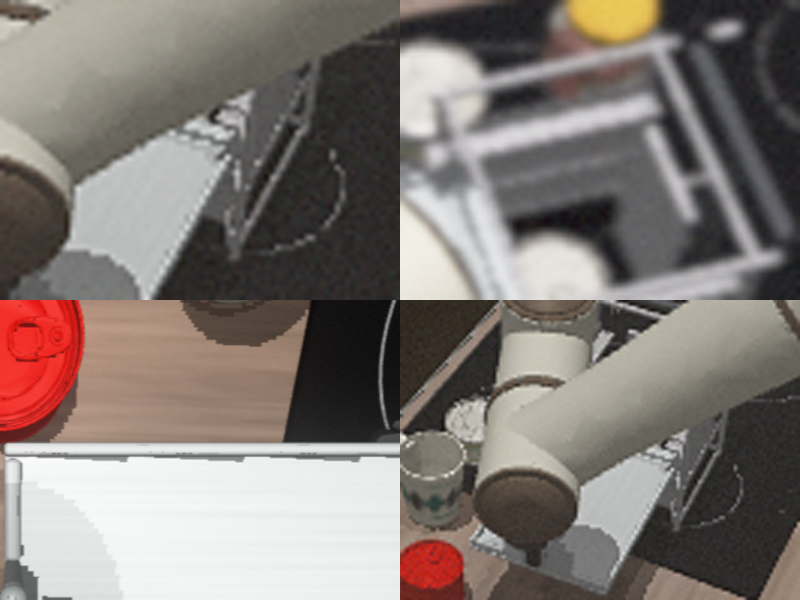

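Panel A shows the right rim running into the rack between the lowest ledge tip, visible below it at about (215,213), and the upper one. Next I'll compare the rim line with the predicted one.

Run:
```python
from h import *
cs=get_calibration("scene");p=read_state()["position"]
th=np.radians(2.1);h=np.array([np.sin(th),-np.cos(th),0]);l=np.array([np.cos(th),np.sin(th),0]);up=np.array([0,0,1.])
g=p+[0,0,17.6]
A=lambda P:((proj(cs,P)+.4-[285,165])*5).round(0).tolist()
for dr in (0,1.5,3,5):
    a=np.radians(dr);hx=h*np.cos(a)-up*np.sin(a);ux=h*np.sin(a)+up*np.cos(a)
    f=lambda x,y,z:g+hx*(x+117)+l*y+ux*(z-30)
    print(dr,A([f(0,-80,13),f(60,-80,13),f(100,-80,13),f(117,-78,13)]),f(120,0,0).round(1))
m=np.array([516.5,-177,0])
for z in(56,101,146): print("ledge front R",z,A([m-84*l+[0,0,z],m-66*l+[0,0,z]]))
# wrist left rim droop test: rows of rim top edge along columns
import cv2
for n in("w1","w2","w3"):
    d=np.load(f"pics/{n}.npz");G=d["im"].astype(float).mean(2)
    print(n,[int(np.argmax(np.diff(G[80:200,x])))+80 for x in range(300,556,30)])
```

```text
0 [[185.0, 233.0], [216.0, 177.0], [237.0, 141.0], [242.0, 125.0]] [ 517.7 -206.   102.9]
1.5 [[184.0, 237.0], [215.0, 182.0], [236.0, 148.0], [241.0, 132.0]] [ 517.6 -205.1   96.7]
3 [[183.0, 241.0], [214.0, 188.0], [234.0, 154.0], [240.0, 139.0]] [ 517.6 -204.1   90.6]
5 [[182.0, 246.0], [213.0, 195.0], [233.0, 163.0], [238.0, 149.0]] [ 517.5 -202.5   82.4]
ledge front R 56 [[229.0, 212.0], [205.0, 205.0]]
ledge front R 101 [[236.0, 167.0], [211.0, 159.0]]
ledge front R 146 [[242.0, 119.0], [218.0, 111.0]]
w1 [123, 117, 122, 117, 122, 122, 121, 93, 85]
w2 [113, 115, 103, 114, 115, 117, 114, 116, 113]
w3 [103, 115, 117, 114, 115, 113, 103, 103, 113]
```

The rim sits on the middle ledges with almost no droop. I'll advance 85 mm, short of the earliest possible gate contact.

Request:
arm_command(
  steps=[0,0.004,0,0,0,0.008,0,0,0,0.008,0,0,0,0.008,0,0,0,0.008,0,0,0,0.004,0,0,0,0,0,0],
)

```text
clock: 12.65
position: [510.4, -9.5, 115.3]
ee_rot: [1.0, 0.018, 0.0, -0.0]
contact_force: [0.5, -0.1, -2.1]
gripper_width: 5.2
grasp_force: 58.7
```

```bash
python3 st.py
```

```text
12.65 [510.4  -9.5 115.3] [ 0.5 -0.1 -2.1] [0.195 0.044 0.019]
12.65 [510.4  -9.5 115.3] [ 0.5 -0.1 -2.1] [0.195 0.044 0.019]
```

Request:
arm_command(
  steps=[0,0.004,0,0,0,0.008,0,0,0,0.008,0,0,0,0.008,0,0,0,0.008,0,0,0,0.006,0,0,0,0.003,0,0,0,0,0,0],
)

```text
clock: 13.65
position: [512.0, -54.3, 115.3]
ee_rot: [1.0, 0.018, -0.0, -0.0]
contact_force: [-0.6, -0.2, -2.2]
gripper_width: 5.1
grasp_force: 58.8
```

```bash
python3 st.py
```

```text
13.65 [512.  -54.3 115.3] [-0.6 -0.2 -2.2] [0.248 0.028 0.002]
13.65 [512.  -54.3 115.3] [-0.6 -0.2 -2.2] [0.248 0.028 0.002]
```

Request:
arm_command(
  steps=[0,0,0.001,0,0,0,0.001,0,0,0,0,0,0,0,0,0],
)

```text
clock: 14.15
position: [512.2, -53.9, 113.6]
ee_rot: [1.0, 0.018, 0.0, -0.0]
contact_force: [-0.7, 1.8, 0.4]
gripper_width: 5.0
grasp_force: 59.1
```

```bash
python3 st.py
```

```text
14.15 [512.2 -53.9 113.6] [-0.7  1.8  0.4] [ 0.325  0.197 -0.026]
14.15 [512.2 -53.9 113.6] [-0.7  1.8  0.4] [ 0.325  0.197 -0.026]
```

Request:
arm_command(
  steps=[0,0,0.001,0,0,0,0.001,0,0,0,0,0,0,0,0,0],
)

```text
clock: 14.65
position: [512.6, -53.9, 112.5]
ee_rot: [1.0, 0.018, 0.001, 0.0]
contact_force: [-2.8, 3.1, 6.6]
gripper_width: 5.2
grasp_force: 59.9
```

```bash
python3 st.py
```

```text
14.65 [512.6 -53.9 112.5] [-2.8  3.1  6.6] [ 0.289  0.685 -0.129]
14.65 [512.6 -53.9 112.5] [-2.8  3.1  6.6] [ 0.289  0.685 -0.129]
```

Request:
arm_command(
  steps=[0,0,-0.0015,0,0,0.002,0,0,0,0.003,0,0,0,0.003,0,0,0,0.002,0,0,0,0,0,0],
)

```text
clock: 15.4
position: [512.9, -64.4, 113.1]
ee_rot: [1.0, 0.018, 0.001, 0.0]
contact_force: [1.3, 2.0, 4.5]
gripper_width: 5.1
grasp_force: 59.7
```

```bash
python3 st.py
```

```text
15.4 [512.9 -64.4 113.1] [1.3 2.  4.5] [ 0.194 -0.183  0.03 ]
15.4 [512.9 -64.4 113.1] [1.3 2.  4.5] [ 0.194 -0.183  0.03 ]
```

Request:
arm_command(
  steps=[0,0,-0.0005,0,0,0.0015,0,0,0,0.0015,0,0,0,0.0015,0,0,0,0.0015,0,0,0,0.0015,0,0,0,0,0,0],
)

```text
clock: 16.27
position: [512.8, -71.2, 113.3]
ee_rot: [1.0, 0.018, 0.0, -0.0]
contact_force: [0.1, 5.9, 3.3]
gripper_width: 5.6
grasp_force: 59.7
```

Request:
arm_command(
  steps=[0,0.0015,0,0,0,0.0015,0,0,0,0.0015,0,0,0,0.0015,0,0,0,0,0,0],
)

```text
clock: 16.9
position: [513.2, -76.8, 113.3]
ee_rot: [1.0, 0.018, 0.0, -0.001]
contact_force: [0.4, 6.2, 4.0]
gripper_width: 5.3
grasp_force: 59.7
```

Request:
arm_command(
  steps=[0,0.0015,0,0,0,0.0015,0,0,0,0.0015,0,0,0,0.0015,0,0,0,0,0,0],
)

```text
clock: 17.52
position: [513.4, -82.8, 113.4]
ee_rot: [1.0, 0.018, 0.0, -0.001]
contact_force: [0.1, 7.0, 4.8]
gripper_width: 5.2
grasp_force: 59.8
```

```bash
python3 st.py
```

```text
17.52 [513.4 -82.8 113.4] [0.1 7.  4.8] [ 1.706  0.013 -0.086]
17.52 [513.4 -82.8 113.4] [0.1 7.  4.8] [ 1.706  0.013 -0.086]
```

Request:
arm_command(
  steps=[0,0.001,0,0,0,0,0,0],
)

```text
clock: 17.77
position: [513.5, -83.4, 113.4]
ee_rot: [1.0, 0.018, 0.001, -0.001]
contact_force: [0.0, 7.9, 5.5]
gripper_width: 5.6
grasp_force: 59.9
```

Request:
arm_command(
  steps=[0,0.001,0,0,0,0,0,0],
)

```text
clock: 18.02
position: [513.7, -84.0, 113.4]
ee_rot: [1.0, 0.018, 0.001, -0.001]
contact_force: [0.8, 11.6, 3.9]
gripper_width: 5.0
grasp_force: 59.9
```

Request:
arm_command(
  steps=[0,0.001,0,0,0,0,0,0],
)

```text
clock: 18.27
position: [513.9, -84.5, 113.5]
ee_rot: [1.0, 0.018, 0.001, -0.001]
contact_force: [0.0, 12.2, 5.7]
gripper_width: 5.4
grasp_force: 59.9
```

Request:
arm_command(
  steps=[0,0.001,0,0,0,0,0,0,0,0,0,0],
)

```text
clock: 18.65
position: [514.1, -85.1, 113.5]
ee_rot: [1.0, 0.018, 0.001, -0.002]
contact_force: [0.7, 15.8, 6.1]
gripper_width: 5.5
grasp_force: 60.0
```

```bash
python3 st.py
```

```text
18.65 [514.1 -85.1 113.5] [ 0.7 15.8  6.1] [ 3.634  0.077 -0.16 ]
18.65 [514.1 -85.1 113.5] [ 0.7 15.8  6.1] [ 3.634  0.077 -0.16 ]
```

Request:
arm_command(
  steps=[0,-0.001,-0.0005,0,0,0,0,0],
)

```text
clock: 18.9
position: [513.6, -84.5, 113.5]
ee_rot: [1.0, 0.018, 0.001, -0.001]
contact_force: [1.3, 12.5, 3.5]
gripper_width: 5.1
grasp_force: 59.6
```

Request:
arm_command(
  steps=[0,0,0,0,0,0,0,0,0,0,0,0,0,0,0,0,0,0,0,0,0,0,0,0],
  grip=0.05,
)

```text
clock: 19.65
position: [513.1, -86.7, 113.8]
ee_rot: [1.0, 0.018, -0.0, 0.0]
contact_force: [-0.0, -0.0, -0.3]
gripper_width: 49.9
grasp_force: 0.0
```

Run:
```python
from h import *
import cv2
exec(open("st.py").read().split("\n",1)[1])
c=get_calibration("wrist");w=get_image("wrist");np.savez("pics/w4.npz",im=w,**c)
# tail-edge column: strongest dark->bright step in rows of rear rim, printed as world y at z=115
G=cv2.GaussianBlur(w,(3,3),0).astype(float).mean(2)
for r in (115,125,135):
    x=int(np.argmax(np.diff(G[r,230:340])))+230;print(r,x,ray("",(x,r),105,c).round(1))
```

```text
19.65 [513.1 -86.7 113.8] [-0.  -0.  -0.3] [-0.009  0.023 -0.008]
19.65 [513.1 -86.7 113.8] [-0.  -0.  -0.3] [-0.009  0.023 -0.008]
115 274 [588.8 -81.4 105. ]
125 276 [584.1 -82.5 105. ]
135 275 [579.3 -82.2 105. ]
```

Request:
arm_command(
  steps=[0,0,-0.01,0,0,0,-0.02,0,0,0,-0.03,0,0,0,-0.03,0,0,0,-0.03,0,0,0,-0.03,0,0,-0.02,-0.02,0,0,-0.04,0,0,0,-0.04,0,0,0,-0.04,0,0,0,-0.02,0,0,0,0,0,0,0,0,0,0],
)

```text
clock: 21.32
position: [507.3, 72.9, 284.2]
ee_rot: [1.0, 0.018, 0.0, -0.0]
contact_force: [0.1, 0.6, 0.5]
gripper_width: 50.0
grasp_force: 0.0
```

Run:
```python
from h import *
import cv2
exec(open("st.py").read().split("\n",1)[1])
c=get_calibration("wrist");w=get_image("wrist")
# check the tab and corners: bright (sheet) mask extents, in world at sheet height
m=((w.min(2)>165)&(np.ptp(w.astype(int),2)<25)).astype(np.uint8)
m=cv2.morphologyEx(m,cv2.MORPH_OPEN,np.ones((5,5),np.uint8))
n,L,st,ce=cv2.connectedComponentsWithStats(m);i=1+np.argmax(st[1:,4]);print(st[i])
cn=max(cv2.findContours((L==i).astype(np.uint8),0,1)[0],key=cv2.contourArea)
for p in cv2.approxPolyDP(cn,5,True)[:,0]: print(p,ray("",p.astype(float),112,c).round(0))
a=get_image("scene");t=get_image("top")
for nm,x,o in(("scene",a,np.load("pics/scene0.npy")),("top",t,np.load("pics/top0.npy"))):
    d=(np.abs(x.astype(int)-o).max(2)>50).astype(np.uint8);d=cv2.morphologyEx(d,cv2.MORPH_OPEN,np.ones((3,3),np.uint8))
    k,_,q,_=cv2.connectedComponentsWithStats(d);print(nm,[r.tolist() for r in q[1:] if r[4]>25])
```

```text
21.32 [507.3  72.9 284.2] [0.1 0.6 0.5] [-0.035 -0.058 -0.011]
21.32 [507.3  72.9 284.2] [0.1 0.6 0.5] [-0.035 -0.058 -0.011]
[  412   125   111   134 10870]
[429 125] [588. -79. 112.]
[425 159] [554. -80. 112.]
[443 163] [ 550. -100.  112.]
[430 240] [ 463. -101.  112.]
[414 235] [469. -82. 112.]
[412 258] [440. -84. 112.]
[498 253] [ 450. -182.  112.]
[522 139] [ 578. -178.  112.]
[511 136] [ 581. -166.  112.]
[512 126] [ 590. -164.  112.]
scene [[463, 55, 92, 71, 3283], [272, 78, 23, 15, 274], [407, 81, 54, 29, 1006], [264, 92, 107, 60, 3492], [388, 97, 30, 43, 364], [384, 99, 15, 7, 77], [381, 109, 18, 13, 170], [488, 122, 72, 70, 3204], [423, 127, 7, 9, 35], [383, 139, 9, 5, 35], [299, 141, 27, 13, 196], [290, 152, 25, 25, 143], [474, 161, 10, 27, 186], [307, 163, 30, 13, 181], [281, 170, 52, 45, 1181], [267, 175, 11, 12, 81], [472, 194, 63, 56, 2414], [539, 202, 8, 10, 53], [282, 214, 43, 20, 323], [249, 237, 108, 72, 3929], [452, 247, 65, 65, 2601], [418, 252, 21, 25, 328], [452, 262, 6, 6, 33], [384, 279, 24, 25, 427], [411, 279, 5, 7, 27], [405, 292, 8, 10, 52], [441, 310, 54, 44, 1616], [429, 316, 14, 11, 107], [325, 334, 7, 9, 46], [346, 340, 14, 35, 212], [406, 356, 72, 64, 2785], [342, 362, 67, 58, 2629], [299, 397, 4, 8, 28], [312, 413, 26, 7, 120]]
top [[258, 102, 16, 22, 262], [225, 121, 55, 33, 1202], [182, 137, 125, 85, 3697], [252, 158, 38, 27, 640], [374, 175, 10, 10, 50], [343, 181, 39, 27, 645], [296, 185, 76, 91, 4378], [203, 218, 133, 200, 13197], [24, 288, 134, 132, 6023], [151, 315, 56, 55, 2089], [197, 314, 5, 12, 52], [29, 325, 32, 37, 935], [337, 330, 32, 49, 513], [324, 345, 24, 24, 445], [65, 361, 10, 5, 39], [29, 363, 27, 9, 106], [337, 377, 22, 16, 193], [295, 389, 32, 27, 312], [365, 393, 10, 27, 128], [335, 394, 6, 6, 33], [337, 396, 19, 14, 126], [327, 404, 31, 16, 263], [279, 408, 15, 12, 116], [250, 413, 25, 7, 118]]
```

```bash
python3 -c "
from bench import *
print(job_done())"
```

```text
the job is handed in; nothing more can be done
None
```

I slid the sheet onto the middle rails, the lowest that clear the 58 mm tin inside the rack. It pushed the gate about 12 mm back to its stop (highest reading 15.8 N), then I let go with the tab sticking out and handed the job in at about 21 s; I felt no other contact but did not check afterwards that the tins and jar were unmoved or that the sheet lies level.

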